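Close the polish jar and draw out the shoe-care caddy's handle

TASK

Get the shoe-care caddy ready to be carried off: set the loose blue lid onto the open white polish jar in the caddy so that it sits fully down and level, and let go of it. Then press the red button to release the caddy's telescopic handle, take the handle by its black grip bar and pull it straight up past the first stop to the second stop, and finish while still holding it there, fully drawn out (it sinks back if let go). Leave the jar standing upright in the caddy and everything else where it is.

Things in the scene. Friction and masses are not known exactly. Their poses are not given: they have to be found in the camera images.
- lid: loose blue slip lid of the jar, an upturned cup shape: 59 mm outside diameter, 16 mm high, open underneath (skirt inside diameter 54 mm, 13 mm deep under its 3 mm top), white disc on top, 40 g; lies on the table the right way up. Origin at the centre of its underside (lower edge of the skirt), z up through its top. Grip it across its outside; it has 2 mm of clearance all round on the jar
- jar: open white jar of solid brown polish, loose, standing on the floor of the caddy's tray: 50 mm outside diameter, 50 mm high, about 0.25 kg. Origin at the centre of its underside, z up. With the lid seated, the lid's origin is 37 mm above the jar's
- caddy: wooden shoe-care tray, fixed to the table: 200 mm (x) by 360 mm (y), walls 36 mm high, 6 mm thick, floor 6 mm thick. Origin at the centre of its underside. In it a solid green housing 60 mm (x) by 190 mm (y), centred at x = 0, y = 60 mm, flat top 100 mm above the table, carries the grip at y = 20 mm and the button at y = 118 mm; the jar stands near the -y end
- release_top (a point): centre of the top face of the round red push button, 28 mm diameter, on the housing beside the grip. Pressed straight down 6 mm (5 N when fully down) it frees the handle, which then springs up about 20 mm by itself; it springs back when let go, and the handle stays free
- release (a joint): travel of the red button, 0 = out, 0.006 m = fully pressed; the handle comes free at about 0.004
- grip: black grip bar with orange band of the telescopic handle: 24 mm thick (x), 84 mm long (y), 22 mm high. Origin at its centre, axes parallel to the caddy's. Centre 124 mm above the table when locked in, about 144 released, 194 at the first stop, 249 at the second. It moves only straight up and down
- stage_upper (a joint): how far the thin upper tube (with the grip) is drawn out of the lower tube: 0 = locked in, 0.070 m = its stop, which is the handle's first stop. A return spring and the weight pull it down with about 3 N at the stop; let go, it sinks back to about 0.02
- stage_lower (a joint): how far the thicker lower tube is drawn out of the housing: 0 = in, 0.055 m = its stop, which is the handle's second stop. It has 4 N of friction and follows only after the upper tube has reached its stop, so the pull rises to about 8 N there and becomes rigid at the second stop
- tin: bystander: closed round brass-coloured polish tin, 72 mm diameter, 24 mm high, lying on the table near the lid. Origin at the centre of its underside
- brush: bystander: shoe brush 130 x 44 x 40 mm lying bristles down in the caddy in front of the housing. Origin at the centre of its underside
- bottle: bystander: amber bottle with black cap, 44 mm diameter, 85 mm high, standing in the caddy behind the housing. Origin at the centre of its underside
- sneaker: bystander: white sneaker, about 240 mm long, 100 mm high, on the table to the left. Origin under its middle
- sponge: bystander: yellow shine sponge block with grey handle, 45 x 80 x 34 mm, on the table to the right of the caddy. Origin at the centre of its underside
Not all that is in view belongs to the job. There is more than one size of the jar; the one meant has the size given above.

How it is judged (in metres and radians):
On the way, in this order (a step that is already met when the one before it is completed fails the run):
1. the lid sits fully down and level on the jar, let go (horizontal distance between lid and jar below 0.005 m and z of lid in the frame of jar between 0.034 and 0.04 m and angle between lid's own z axis and vertical below 0.06 rad and contact force between lid and the arm below 0.05 N and contact force between lid and the fingers below 0.05 N), for 0.3 s.
2. the red button is pressed and the handle has come free (value of joint each of release, stage_upper above 0.004 m).
3. the grip is held with the handle at its second stop (value of joint stage_upper above 0.064 m and value of joint stage_lower above 0.05 m and contact force between the fingers and grip above 1 N), for 0.2 s.
At the end, for the whole second after the job is handed in: Fingers hold the grip (over 1 N), upper tube out over 64 of 70 mm, lower over 50 of 55 mm, button out (under 2 mm); lid on the jar within 5 mm of centre, its origin 34 to 40 mm above the jar's, tilt under 0.06 rad; jar upright (0.06 rad) on the caddy's floor (all of step 3 and value of joint release below 0.002 m and horizontal distance between lid and jar below 0.005 m and z of lid in the frame of jar between 0.034 and 0.04 m and angle between each of lid, jar's own z axis and vertical below 0.06 rad and z of jar in the frame of caddy below 0.01 m and x of jar in the frame of caddy between -0.1 and 0.1 m and y of jar in the frame of caddy between -0.18 and 0.18 m); the arm keeps its last pose, push and grip.
It fails at once if the polish jar is tipped over or lifted out (tilt over 0.5 rad or raised over 60 mm) (angle between jar's own z axis and vertical above 0.5 rad or height (world z) of jar above 0.065 m).
It fails at once if a bystander is moved more than 40 mm (distance of any of tin, brush, bottle, sneaker, sponge from where it was at the start of the episode above 0.04 m).
It also fails if it takes over 64 s, if anything falls off the work surface, if the arm or the gripper's body presses on something with over 40 N, if the wrist force passes 120 N, or if a joint passes its speed limit or range.

ROBOT

A 6-joint arm with a two-finger parallel gripper is mounted at the origin on the work surface. World frame = base frame: x ahead of the robot, y to its left, z up, the work surface at z = 0. Lengths are in mm, angles in degrees, forces in N, time in s.
With the tool pointing down it reaches from about 300 to 850 mm from the base axis. Payload 4.2 kg.
Tool frame: the origin (TCP) lies between the finger pads; the fingertips stand 19 mm ahead of it and the grasp point (between the pads) is the TCP (env.tips_ahead is the distance from the TCP to the fingertips, in mm); z points along the fingers, y is the direction in which the jaws open and shut (so a half turn about z gives the same grasp; the last joint's range is limited). The gripper opens to 91 mm and grips with 3 to 60 N. Pads are 32 mm wide; open, the fingers measure 118 mm over their backs; the gripper's body (76 mm by 178 mm) begins 60 mm behind the grasp point.
Start: joints at [-66.979, 18.312, 89.639, -0, 72.044, -1.146], TCP at [235.411, -524.617, 232.976] pointing down, gripper open.
Joint ranges: [-177.97, 177.97], [-48.28, 115.42], [12.27, 149.76], [-77.06, 257.06], [2.81, 150.46], [-146.56, 146.56]. Speed limits (degrees/s): [147.25, 147.25, 180, 180, 180, 180].

INTERFACE

Orientations are given as [roll, pitch, yaw] about the fixed x, y, z axes, in that order (R = Rz(yaw) Ry(pitch) Rx(roll)).
In Python, from workcell import telemetry, viewer, job_done, env gives the robot as it stands. The module is installed in compiled form; this text tells all that it offers.
- The arm moves only by the shell command python3 -m jog 'ROWS' [FORCE]. ROWS is JSON, a list of rows, each a list of 3 entries, a list of its own where there are three numbers: the shift along the tool's x, y, z in cm, then the turn about the tool's z in degrees, then the opening, from 0 (shut) to 1 (fully open). A call has 1 to 10 rows; each row shifts and turns the pose as measured when the row begins, along the tool's axes as they then stand; what a row does not reach is not made up. A row lasts 1/8 s, in which the tool goes at most 62.5 mm and 10.7 degrees, less where a joint would pass 70% of its speed; a pose out of reach is approached as far as the arm can. A call is refused whole if a number of a shift passes 6.25 or a number of a turn 10.7, either way. A call with a gripper value outside its range is refused whole. The fingers move at their own pace and stop on an object; FORCE is the grip in N (left out, the last holds). Time passes only in rows, so rows that do not move let the fingers close. It gives the time, the measured TCP pose, the force and the opening at its end, in the units of the state.
- telemetry.state(): the state, without advancing time (a new reading comes with each control period).
- viewer.grab_frame(name): name is "scene" or "top"; returns a dict with "color" (480x640x3 uint8, red, green, blue), "K" (3x3 intrinsics, pixels), "k1" (the pictures are not rectified: a ray, as slopes to the right and down, at radius r is drawn at 1 + k1 r^2 times it, then the intrinsics apply), "rvec" (rotation vector, rad) and "tvec" (3), from world to camera coordinates, as OpenCV has them. Camera axes: x right, y down, z forward; pixel columns grow to the right and rows downward; lengths in mm; the calibration is good to about 2 mm. A picture is of the moment at which its call begins. There is no depth.
- job_done(): hands the job in, once; it reports no verdict.
The state is a dict: "time_s": time; "qpos": joint angles; "qvel": joint speeds; "effort": joint torques, N m; "ee_pos": TCP position; "ee_rot": TCP orientation; "force": force on the tool from outside, world axes, zero at the start; "torque": the same for the moment, N m; "gripper_width": finger opening in mm.
Only numpy, scipy, OpenCV 4.12 (cv2) and the standard library are available. Lean on these libraries where they do the work, as an engineer would, in place of code of your own. Each camera call takes 0.05 s, during which the arm holds its last target. There are 200 camera calls.

## Working session

There is one attempt and no reset: what is moved stays moved. The work goes in short steps, Python scripts to look and compute and a shell command to move; the robot and the scene stay as the last step left them, time stands still between calls to the robot, and variables do not carry over. Pictures are saved under pics/ and viewed, about 8 in all and at most 12, crops included, and the job is handed in when it is done.

```bash
mkdir -p pics; cat > h.py <<'E'
import numpy as np, cv2
from workcell import telemetry, viewer, job_done, env
def grab(n,save=None):
    f=viewer.grab_frame(n)
    if save: cv2.imwrite('pics/'+save,f['color'][:,:,::-1])
    return f
def ray(f,u,v):
    K=np.array(f['K']);d=np.array([f['k1'],0,0,0,0],float)
    p=cv2.undistortPoints(np.array([[[u,v]]],float),K,d)[0,0]
    R=cv2.Rodrigues(np.array(f['rvec'],float))[0];t=np.array(f['tvec'],float).ravel()
    return -R.T@t, R.T@np.array([p[0],p[1],1])
def onz(f,u,v,z):
    c,d=ray(f,u,v);return c+d*(z-c[2])/d[2]
def proj(f,P):
    return cv2.projectPoints(np.array(P,float).reshape(-1,1,3),np.array(f['rvec'],float),np.array(f['tvec'],float),np.array(f['K']),np.array([f['k1'],0,0,0,0],float))[0][:,0]
E
python3 - <<'E'
from h import *
a=grab('top','top0.png');b=grab('scene','scene0.png')
for f in(a,b):print(np.round(ray(f,320,240)[0]),f['k1'],f['K'][0][0])
print(telemetry.state())
E
```

```text
[ 360.   71. 1147.] -0.09041755461061744 518.8466303638286
[1242.  152.  925.] 0.035106472514392174 538.44882400591
{'time_s': 0.1, 'qpos': array([-6.69781212e+01,  1.83463519e+01,  8.96966445e+01,  5.22576414e-04,
        7.20446249e+01, -1.14772328e+00]), 'qvel': array([-0.14957518, -0.06617317, -0.10533082, -0.04108616, -0.00668306,
        0.00475207]), 'effort': array([ 8.83644625e-04, -4.13334167e+01, -2.32509595e+01,  7.28442008e-02,
        4.21975425e-02, -5.04509296e-05]), 'ee_pos': array([ 235.25555627, -524.22689352,  232.23941948]), 'ee_rot': array([-1.79912406e+02, -2.25185018e-03,  2.41694389e+01]), 'force': array([-0.26136468, -0.0537672 ,  0.51219227]), 'torque': array([-0.0199245 ,  0.01093787,  0.02403609]), 'gripper_width': 91.15199162553247}
```

View pics/top0.png

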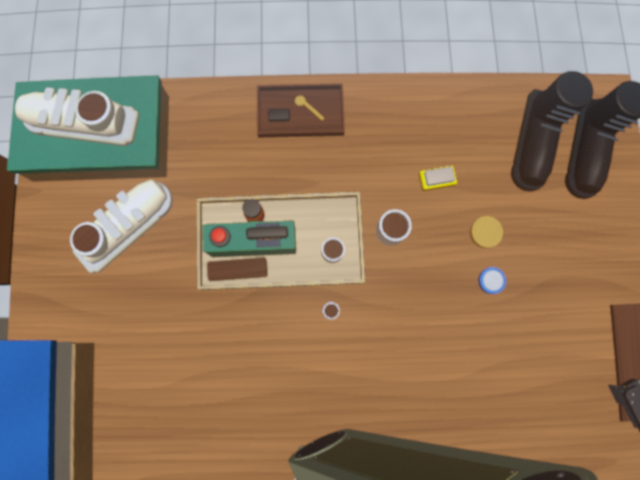

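View pics/scene0.png

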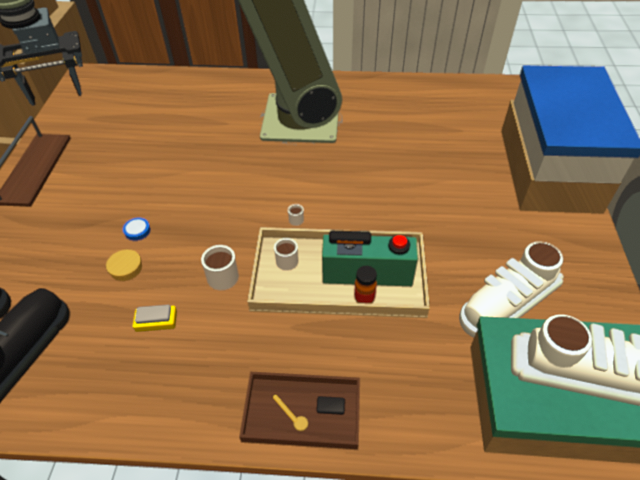

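Top view: the lid is at (492,281), the tin at (487,232), the button at (219,236) and the grip at (267,232). There are three jars: (333,249) inside the caddy, a larger one at (395,226) on the table, and a small one at (331,310) on the table. The one in the caddy fits, since it stands on the tray near the -y end. I'll check its 50 mm diameter in the measurement and with one crop.

```bash
cat > m.py <<'E'
from h import *
def blob(m,x0,y0,x1,y1):
    mm=np.zeros_like(m);mm[y0:y1,x0:x1]=m[y0:y1,x0:x1]
    c,_=cv2.findContours(mm,cv2.RETR_EXTERNAL,cv2.CHAIN_APPROX_NONE)
    return max(c,key=cv2.contourArea)
def cen(f,c,z):  # circle fit centre of the contour cast on plane z
    P=np.array([onz(f,u,v,z)[:2] for u,v in c[:,0]])
    A=np.c_[2*P,np.ones(len(P))];s=np.linalg.lstsq(A,(P**2).sum(1),rcond=None)[0]
    return np.round([s[0],s[1],2*np.sqrt(s[2]+s[0]**2+s[1]**2)],1)
def rect(f,c,z):
    P=np.array([onz(f,u,v,z)[:2] for u,v in c[:,0]],np.float32);return cv2.minAreaRect(P)
def hsv(f): return cv2.cvtColor(f['color'],cv2.COLOR_RGB2HSV)
E
python3 - <<'E'
from m import *
f=grab('top');h=hsv(f);H,S,V=[h[:,:,i].astype(int) for i in range(3)]
m8=lambda m:(m*255).astype(np.uint8)
lid=blob(m8(((H>100)&(H<130)&(S>90))),470,260,515,302);print('lid',cen(f,lid,14))
print('disc',cen(f,blob(m8((S<60)&(V>150)),470,260,515,302),16))
for n,b,z in(('jar',(318,235,350,265),56),('big',(375,205,415,245),70),('small',(318,298,345,322),30)):
    print(n,cen(f,blob(m8((S<50)&(V>130)),*b),z),'polish',cen(f,blob(m8((V<120)&(S>80)),*b),z-4))
print('red',cen(f,blob(m8(((H<8)|(H>172))&(S>150)&(V>120)),205,222,235,250),112))
print('tin',cen(f,blob(m8((H>15)&(H<30)&(S>120)&(V>140)),468,213,507,250),24))
g=blob(m8((H>60)&(H<95)&(S>80)),195,215,300,260);print('housing',rect(f,g,100))
print('gripband',rect(f,blob(m8((V<75)),240,220,292,245),135))
print('corners',[np.round(onz(f,u,v,36)[:2]) for u,v in((198,198),(359,193),(364,285),(198,288))])
I=f['color'][:,:,::-1]
cv2.imwrite('pics/crop.png',np.hstack([cv2.resize(I[180:330,190:420],None,fx=2.6,fy=2.6,interpolation=2)[:,:598],cv2.resize(I[215:305,465:515],(200,390),interpolation=2)]))
E
```

```text
lid [ 444.6 -339.9   55.9]
disc [ 444.9 -341.3   41.6]
jar [519.   14.   53.6] polish [519.8  12.6  30.9]
big [ 563.5 -118.5   69.9] polish [ 565.  -120.2   47.8]
small [389.7  21.6  35.2] polish [389.1  20.6  20.8]
red [544.6 247.5  26.6]
tin [ 553.4 -334.    74.7]
housing ((542.6785888671875, 187.65560913085938), (58.22411346435547, 183.55154418945312), 1.480647325515747)
gripband ((532.6414184570312, 175.94110107421875), (13.85198974609375, 4.623830318450928e-05), 88.50039672851562)
corners [array([642., 306.]), array([644., -49.]), array([441., -52.]), array([444., 304.])]
```

View pics/crop.png

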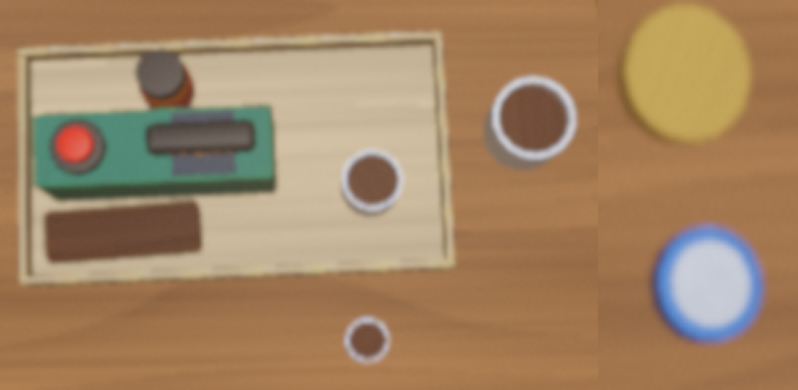

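The crop confirms it: the caddy jar (53 mm measured, against 70 and 35 mm for the other two) is the one meant. The blue lid lies below the tin. Before moving I'll cross-check the lid and jar in the scene view and compute the first move.

```bash
cat > go.py <<'E'
import sys
from h import *
s=telemetry.state();x,y,z,yaw=map(float,sys.argv[1:5]);p=s['ee_pos'];r=s['ee_rot'];a=np.radians(r[2])
d=np.array([x,y,z])-p;c,n=np.cos(a),np.sin(a)
print('pos',p.round(1),'rot',r.round(1),'F',s['force'].round(1),'w',round(s['gripper_width'],1),'t',round(s['time_s'],2))
print('tool shift cm',(np.array([c*d[0]+n*d[1],n*d[0]-c*d[1],-d[2]])/10).round(2),'turn',round(r[2]-yaw,1))
E
python3 - <<'E'
from m import *
f=grab('scene');h=hsv(f);H,S,V=[h[:,:,i].astype(int) for i in range(3)]
m8=lambda m:(m*255).astype(np.uint8)
print('disc',cen(f,blob(m8((S<60)&(V>150)),115,210,160,245),16))
j=blob(m8((V<120)&(S>80)),272,238,302,258);print('polish',cen(f,j,52))
print('red',cen(f,blob(m8(((H<8)|(H>172))&(S>150)&(V>120)),385,230,415,252),112))
print('handle',rect(f,blob(m8(V<75),325,228,375,248),130))
E
python3 go.py 445 -340 100 30
```

```text
disc [ 442.9 -339.    41.1]
polish [516.7  16.   31.1]
red [534.  249.8  29.4]
handle ((551.8563842773438, 151.42495727539062), (40.45652770996094, 82.53204345703125), 0.15318025648593903)
pos [ 235.3 -524.4  232.5] rot [-179.9   -0.    24.2] F [-0.2  0.1  0.5] w 91.3 t 0.2
tool shift cm [26.68 -8.24 13.25] turn -5.8
```

```bash
python3 -m jog '[[[0,0,0],-6,1],[[0,0,0],0,1]]' 15; python3 go.py 445 -340 100 30
```

```text
time_s: 0.45
ee_pos: [235.2, -524.1, 231.9]
ee_rot: [-179.9, -0.0, 30.3]
force: [0.6, 0.3, 0.3]
gripper_width: 91.4
pos [ 235.2 -524.1  231.9] rot [-179.9   -0.    30.3] F [0.6 0.3 0.3] w 91.4 t 0.45
tool shift cm [27.4  -5.32 13.19] turn 0.3
```

```bash
python3 -m jog '[[[4.5,-0.9,2.2],0,1],[[4.5,-0.9,2.2],0,1],[[4.5,-0.9,2.2],0,1],[[4.5,-0.9,2.2],0,1],[[4.5,-0.9,2.2],0,1],[[4.5,-0.9,2.2],0,1],[[0,0,0],0,1],[[0,0,0],0,1]]'; python3 go.py 444 -340 60 30
```

```text
time_s: 1.45
ee_pos: [448.3, -339.6, 96.3]
ee_rot: [179.9, 0.1, 29.3]
force: [-0.3, 0.1, -0.1]
gripper_width: 91.2
pos [ 448.3 -339.6   96.3] rot [1.799e+02 1.000e-01 2.930e+01] F [-0.3  0.1 -0.1] w 91.2 t 1.45
tool shift cm [-0.4  -0.18  3.63] turn -0.7
```

```bash
python3 -m jog '[[[-0.2,-0.1,2],-0.7,1],[[-0.2,-0.1,2],0,1],[[0,0,2],0,1],[[0,0,0.8],0,1],[[0,0,0],0,1]]'; python3 go.py 444 -340 22 30
```

```text
time_s: 2.08
ee_pos: [442.3, -346.4, 30.8]
ee_rot: [179.4, -0.1, 29.5]
force: [0.3, -0.3, -0.5]
gripper_width: 91.3
pos [ 442.3 -346.4   30.8] rot [ 1.794e+02 -1.000e-01  2.950e+01] F [ 0.3 -0.3 -0.5] w 91.3 t 2.08
tool shift cm [ 0.47 -0.48  0.88] turn -0.5
```

```bash
python3 -m jog '[[[0.45,-0.45,0],0,1],[[0,0,0],0,1]]'; python3 go.py 444 -340 22 30;  python3 - <<'E'
from h import *
f=grab('top');g=grab('scene')
a=f['color'][240:320,440:540,::-1];b=g['color'][180:260,80:180,::-1]
cv2.imwrite('pics/near.png',np.hstack([cv2.resize(i,(400,320),interpolation=2) for i in(a,b)]))
E
```

```text
time_s: 2.33
ee_pos: [444.6, -340.9, 32.4]
ee_rot: [179.2, -0.1, 29.4]
force: [0.1, 0.2, -0.5]
gripper_width: 90.8
pos [ 444.6 -340.9   32.4] rot [ 1.792e+02 -1.000e-01  2.940e+01] F [ 0.1  0.2 -0.5] w 90.8 t 2.33
tool shift cm [-0.01 -0.11  1.04] turn -0.6
```

View pics/near.png

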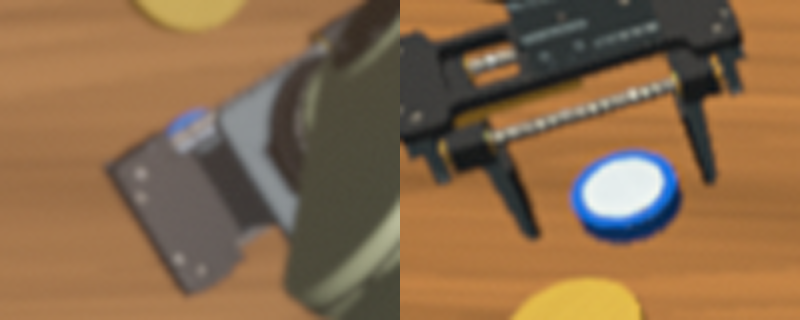

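The fingertips straddle the lid (scene crop: tips at (535,235) and (710,183), lid at (625,195)). I'll lower and grip.

```bash
python3 -m jog '[[[0,-0.1,0.5],0,1],[[0,0,0.4],0,1],[[0,0,0],0,1]]'; python3 go.py 444 -340 22 30
```

```text
time_s: 2.8
ee_pos: [444.4, -340.3, 22.9]
ee_rot: [179.2, -0.1, 29.4]
force: [0.0, -1.1, 0.9]
gripper_width: 91.0
pos [ 444.4 -340.3   22.9] rot [ 1.792e+02 -1.000e-01  2.940e+01] F [ 0.  -1.1  0.9] w 91.0 t 2.8
tool shift cm [-0.02 -0.04  0.09] turn -0.6
```

```bash
python3 -m jog '[[[0,0,0.1],0,0.6],[[0,0,0],0,0.5],[[0,0,0],0,0.5],[[0,0,0],0,0.5],[[0,0,0],0,0.5],[[0,0,0],0,0.5]]' 12; python3 go.py 444 -340 120 90
```

```text
time_s: 3.55
ee_pos: [444.4, -340.3, 21.7]
ee_rot: [179.2, -0.1, 29.4]
force: [-0.3, -0.2, -0.8]
gripper_width: 59.1
pos [ 444.4 -340.3   21.7] rot [ 1.792e+02 -1.000e-01  2.940e+01] F [-0.3 -0.2 -0.8] w 59.1 t 3.55
tool shift cm [-0.02 -0.05 -9.83] turn -60.6
```

```bash
python3 -m jog '[[[0,0,-2],0,0.5],[[0,0,-3],0,0.5],[[0,0,-3],-10,0.5],[[0,0,-3],-10,0.5],[[0,0,-2],-10,0.5],[[0,0,0],-10,0.5],[[0,0,0],-10,0.5],[[0,0,0],-10,0.5],[[0,0,0],0,0.5]]'; python3 go.py 518 14 130 90
```

```text
time_s: 4.68
ee_pos: [442.7, -338.4, 156.0]
ee_rot: [179.5, 0.6, 91.3]
force: [1.0, -0.0, 0.0]
gripper_width: 59.2
pos [ 442.7 -338.4  156. ] rot [179.5   0.6  91.3] F [ 1. -0.  0.] w 59.2 t 4.67
tool shift cm [35.06  8.32  2.6 ] turn 1.3
```

```bash
python3 -m jog '[[[4,1,0],1.3,0.5],[[4.3,1,0],0,0.5],[[4.3,1,0],0,0.5],[[4.3,1,0],0,0.5],[[4.3,1,0],0,0.5],[[4.3,1,0],0,0.5],[[4.3,1,0],0,0.5],[[3,0.6,0],0,0.5],[[0,0,0],0,0.5],[[0,0,0],0,0.5]]'; python3 go.py 518 14 100 90; python3 - <<'E'
from h import *
f=grab('top');g=grab('scene')
a=f['color'][200:300,270:395,::-1];b=g['color'][190:290,225:350,::-1]
cv2.imwrite('pics/over.png',np.hstack([cv2.resize(i,(400,320),interpolation=2) for i in(a,b)]))
E
```

```text
time_s: 5.92
ee_pos: [525.0, -2.5, 152.6]
ee_rot: [179.4, 0.7, 88.0]
force: [0.9, 0.3, -0.5]
gripper_width: 58.9
pos [525.   -2.5 152.6] rot [179.4   0.7  88. ] F [ 0.9  0.3 -0.5] w 58.9 t 5.92
tool shift cm [ 1.63 -0.75  5.26] turn -2.0
```

View pics/over.png

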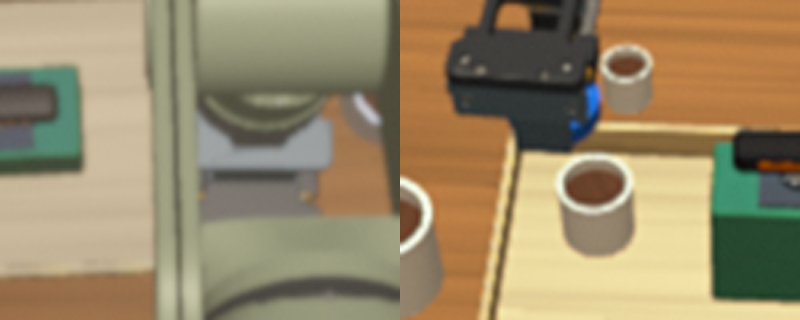

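In the scene crop the lid (585,110) is still short of the jar (595,205), and nothing is in the way. I'll align and lower to just above the rim.

```bash
python3 -m jog '[[[0.8,-0.3,1],-2,0.5],[[0.8,-0.3,2],0,0.5],[[0,0,2],0,0.5],[[0,0,1],0,0.5],[[0,0,0],0,0.5]]'; python3 go.py 518.7 14.6 85 90
```

```text
time_s: 6.65
ee_pos: [518.0, 10.9, 89.2]
ee_rot: [179.5, 0.7, 89.9]
force: [0.4, -0.0, -0.6]
gripper_width: 59.3
pos [518.   10.9  89.2] rot [179.5   0.7  89.9] F [ 0.4 -0.  -0.6] w 59.3 t 6.65
tool shift cm [0.37 0.07 0.42] turn -0.1
```

```bash
python3 -m jog '[[[0.37,0.07,0.3],0,0.5],[[0,0,0],0,0.5]]'; python3 go.py 518.7 14.6 85 90; python3 - <<'E'
from m import *
g=grab('scene');b=g['color'][210:285,245:345,::-1]
cv2.imwrite('pics/over2.png',cv2.resize(b,(800,600),interpolation=2))
E
```

```text
time_s: 6.9
ee_pos: [519.5, 14.6, 86.8]
ee_rot: [179.4, 0.7, 89.9]
force: [-0.1, -0.2, -0.2]
gripper_width: 59.3
pos [519.5  14.6  86.8] rot [179.4   0.7  89.9] F [-0.1 -0.2 -0.2] w 59.3 t 6.9
tool shift cm [-0.   -0.08  0.18] turn -0.1
```

View pics/over2.png

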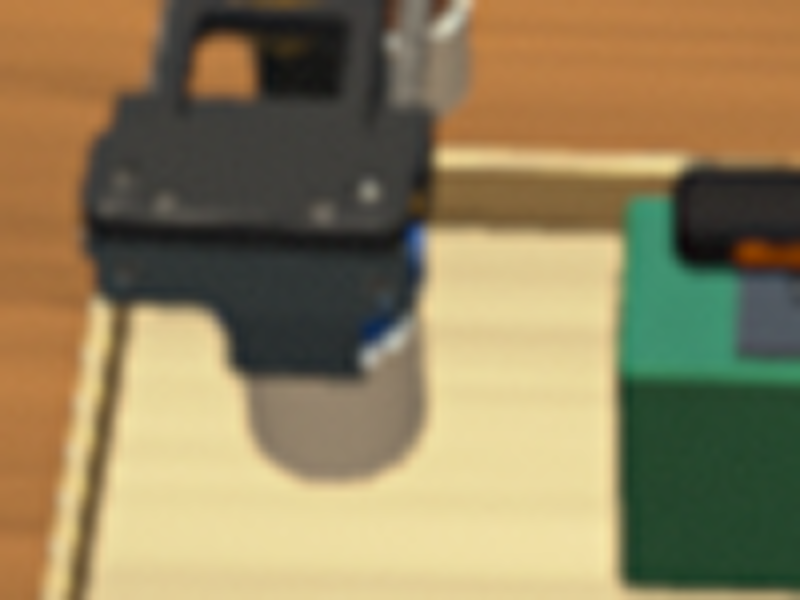

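The scene crop shows the jar body between columns 248 and 425 and the lid's right edge near 425. I'll compare these with the projected edges to get the relative y offset.

```bash
python3 - <<'E'
from m import *
g=grab('scene');h=hsv(g);H,S,V=[h[:,:,i].astype(int) for i in range(3)]
t=np.linspace(0,2*np.pi,181)
def right(x,y,z,r):
    p=proj(g,np.c_[x+r*np.cos(t),y+r*np.sin(t),0*t+z]); return p[:,0].min().round(2),p[:,0].max().round(2),p[p[:,0].argmax(),1].round(1)
for z in(66,74,82):print('lid z',z,right(519.5,14.6,z,29.5))
for z in(15,25,35,45):print('jar z',z,right(518.7,14.6,z,25))
print(right(518.7,16.6,25,25))
for v in range(236,268,2):print(v,[tuple(int(q) for q in h[v,u]) for u in range(294,302)])
for v in(258,260,262,264):print(v,[tuple(int(q) for q in h[v,u]) for u in range(272,280)])
E
```

```text
lid z 66 (np.float64(269.94), np.float64(298.12), np.float64(244.0))
lid z 74 (np.float64(269.61), np.float64(297.95), np.float64(241.6))
lid z 82 (np.float64(269.28), np.float64(297.77), np.float64(239.0))
jar z 15 (np.float64(274.06), np.float64(297.14), np.float64(259.1))
jar z 25 (np.float64(273.69), np.float64(296.92), np.float64(256.2))
jar z 35 (np.float64(273.32), np.float64(296.7), np.float64(253.2))
jar z 45 (np.float64(272.95), np.float64(296.48), np.float64(250.2))
(np.float64(274.62), np.float64(297.85), np.float64(256.2))
236 [(30, 21, 62), (20, 29, 53), (19, 104, 54), (19, 145, 60), (17, 138, 76), (18, 138, 107), (18, 142, 117), (18, 145, 116)]
238 [(15, 24, 43), (109, 79, 45), (109, 149, 89), (111, 77, 113), (18, 55, 130), (20, 102, 158), (19, 103, 161), (19, 104, 160)]
240 [(60, 15, 33), (107, 109, 70), (108, 152, 129), (111, 81, 157), (20, 52, 182), (21, 91, 229), (22, 90, 230), (22, 87, 228)]
242 [(72, 27, 48), (104, 72, 60), (108, 123, 93), (111, 37, 117), (20, 70, 179), (20, 92, 228), (22, 87, 228), (22, 87, 226)]
244 [(78, 23, 55), (101, 39, 52), (105, 88, 58), 
[... 1241 characters left out ...]
 (20, 85, 189), (22, 87, 231), (24, 82, 239), (24, 80, 238), (24, 81, 237)]
266 [(18, 70, 142), (19, 78, 163), (20, 87, 200), (21, 88, 226), (24, 82, 236), (24, 82, 236), (24, 82, 235), (24, 82, 235)]
258 [(23, 84, 234), (23, 85, 234), (20, 90, 229), (20, 84, 186), (18, 74, 141), (16, 67, 133), (17, 67, 140), (17, 65, 141)]
260 [(24, 83, 234), (24, 82, 235), (23, 85, 235), (20, 88, 208), (18, 76, 148), (18, 68, 132), (18, 67, 140), (17, 71, 144)]
262 [(23, 82, 237), (24, 81, 238), (23, 84, 237), (19, 90, 219), (19, 79, 161), (18, 70, 135), (17, 70, 139), (17, 68, 143)]
264 [(24, 81, 235), (24, 82, 236), (24, 83, 236), (22, 87, 229), (20, 85, 191), (19, 73, 144), (17, 68, 136), (17, 67, 141)]
```

```bash
python3 -m jog '[[[0.2,-0.05,0],0,0.5],[[0,0,0],0,0.5]]'; python3 go.py 518.7 16.6 85 90; python3 - <<'E'
from m import *
g=grab('scene');h=hsv(g);V=h[:,:,2].astype(int)
t=np.linspace(0,2*np.pi,181)
p=proj(g,np.c_[518.7+25*np.cos(t),16.6+25*np.sin(t),0*t+6]);i=p[:,1].argmax();print('pred bottom',p[i])
p2=proj(g,np.c_[523.7+25*np.cos(t),16.6+25*np.sin(t),0*t+6]);print('x+5',p2[:,1].max())
for v in range(265,274):print(v,V[v,280:294:2])
for v in range(236,248,2):print(v,[tuple(int(q) for q in h[v,u]) for u in range(295,301)])
E
```

```text
time_s: 7.25
ee_pos: [519.4, 16.6, 87.6]
ee_rot: [179.3, 0.7, 89.9]
force: [0.2, -0.7, -0.8]
gripper_width: 59.0
pos [519.4  16.6  87.6] rot [179.3   0.7  89.9] F [ 0.2 -0.7 -0.8] w 59.0 t 7.25
tool shift cm [-0.   -0.07  0.26] turn -0.1
pred bottom [286.3126553  271.24739631]
x+5 273.0983879035111
265 [142 146 146 147 148 146 144]
266 [140 145 147 148 147 146 142]
267 [147 142 145 146 146 143 143]
268 [180 148 145 144 145 145 164]
269 [224 179 162 159 161 172 210]
270 [236 223 207 205 206 219 234]
271 [235 234 233 233 234 234 235]
272 [233 234 235 235 235 234 234]
273 [234 234 234 234 234 234 234]
236 [(24, 21, 61), (30, 15, 51), (15, 65, 47), (16, 99, 54), (18, 133, 75), (18, 144, 106)]
238 [(20, 22, 35), (106, 72, 39), (108, 131, 76), (112, 45, 101), (19, 61, 133), (20, 102, 158)]
240 [(30, 9, 30), (106, 88, 55), (108, 125, 102), (111, 46, 133), (20, 60, 183), (20, 90, 229)]
242 [(84, 25, 51), (103, 68, 60), (108, 119, 88), (110, 27, 113), (21, 70, 178), (21, 91, 227)]
244 [(60, 14, 55), (98, 39, 52), (105, 78, 59), (26, 19, 95), (21, 75, 174), (20, 90, 224)]
246 [(90, 24, 53), (96, 50, 51), (40, 11, 67), (21, 64, 136), (21, 83, 205), (22, 87, 231)]
```

```bash
python3 -m jog '[[[0,-0.1,0.5],0,0.5],[[0,0,0.4],0,0.5],[[0,0,0.3],0,0.5],[[0,0,0],0,0.5]]'; python3 go.py 518.3 16.6 73 90
```

```text
time_s: 7.8
ee_pos: [518.3, 16.2, 75.3]
ee_rot: [179.3, 0.7, 89.9]
force: [-1.1, 0.3, -0.5]
gripper_width: 59.1
pos [518.3  16.2  75.3] rot [179.3   0.7  89.9] F [-1.1  0.3 -0.5] w 59.1 t 7.8
tool shift cm [0.04 0.   0.23] turn -0.1
```

```bash
python3 -m jog '[[[0,0,0.2],0,0.5],[[0,0,0.2],0,0.5],[[0,0,0],0,0.5]]'; python3 go.py 518.3 16.6 64 90
```

```text
time_s: 8.18
ee_pos: [517.9, 16.2, 70.5]
ee_rot: [179.4, 0.7, 89.9]
force: [-0.1, 0.2, 0.1]
gripper_width: 59.3
pos [517.9  16.2  70.5] rot [179.4   0.7  89.9] F [-0.1  0.2  0.1] w 59.3 t 8.18
tool shift cm [0.04 0.04 0.65] turn -0.1
```

```bash
python3 -m jog '[[[0,0,0.3],0,0.5],[[0,0,0.2],0,0.5],[[0,0,0.1],0,0.5],[[0,0,0],0,0.5]]'; python3 go.py 518.3 16.6 64 90
```

```text
time_s: 8.68
ee_pos: [518.1, 16.1, 64.6]
ee_rot: [179.4, 0.7, 89.9]
force: [-1.1, -0.1, 0.5]
gripper_width: 59.0
pos [518.1  16.1  64.6] rot [179.4   0.7  89.9] F [-1.1 -0.1  0.5] w 59.0 t 8.68
tool shift cm [0.05 0.02 0.06] turn -0.1
```

```bash
python3 -m jog '[[[0,0,0.15],0,0.5],[[0,0,0.1],0,0.5],[[0,0,0],0,0.5]]'; python3 go.py 518.3 16.6 64 90
```

```text
time_s: 9.05
ee_pos: [518.0, 16.1, 64.3]
ee_rot: [179.3, 0.7, 89.9]
force: [-0.5, 1.0, -0.3]
gripper_width: 59.2
pos [518.   16.1  64.3] rot [179.3   0.7  89.9] F [-0.5  1.  -0.3] w 59.2 t 9.05
tool shift cm [0.05 0.03 0.03] turn -0.1
```

It stopped at the expected seating height. I'll release, rise and check.

```bash
python3 -m jog '[[[0,0,0],0,0.65],[[0,0,0],0,0.8],[[0,0,0],0,1],[[0,0,0],0,1],[[0,0,-3],0,1],[[0,0,-4],0,1],[[0,0,-5],0,1],[[-4,0,-4],0,1],[[-5,0,0],0,1],[[0,0,0],0,1]]'; python3 - <<'E'
from m import *
g=grab('scene');b=g['color'][210:285,225:445,::-1]
h=hsv(g);H,S,V=[h[:,:,i].astype(int) for i in range(3)]
m8=lambda m:(m*255).astype(np.uint8)
print('disc',cen(g,blob(m8((S<70)&(V>150)),270,230,305,262),59))
print('red',cen(g,blob(m8(((H<8)|(H>172))&(S>150)&(V>120)),385,230,415,252),112))
cv2.imwrite('pics/after.png',cv2.resize(b,(792,270),interpolation=2))
E
```

```text
time_s: 10.3
ee_pos: [517.5, -74.2, 229.7]
ee_rot: [179.2, 0.8, 90.0]
force: [-0.4, 0.2, -0.2]
gripper_width: 90.9
disc [517.2  15.8  42.1]
red [534.2 250.   29.8]
```

View pics/after.png

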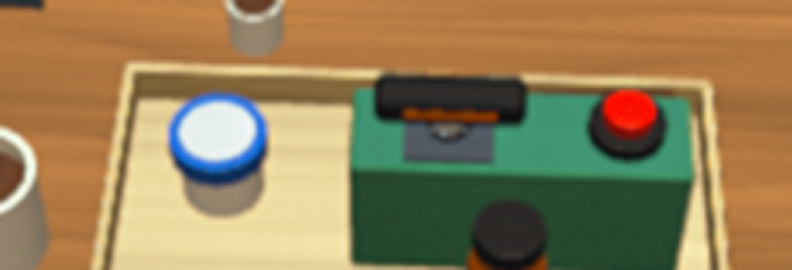

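The lid sits level on the jar: its disc at (217,132) in the crop triangulates to (517,16) at the seated height. By triangulation the button is near (543,247,122). I'll move over it with the fingers closed.

```bash
python3 -m jog '[[[4,0.3,0],0,0],[[4.3,0.3,0.3],0,0],[[4.3,0.3,0.3],0,0],[[4.3,0.3,0.3],0,0],[[4.3,0.3,0.3],0,0],[[4.3,0.3,0.5],0,0],[[4.3,0.3,0.5],0,0],[[3,0.3,0.5],0,0],[[0,0,0],0,0],[[0,0,0],0,0]]' 20; python3 go.py 542.6 247 170 90
```

```text
time_s: 11.6
ee_pos: [535.6, 275.2, 192.6]
ee_rot: [179.7, 0.7, 90.6]
force: [0.1, 0.3, -0.5]
gripper_width: 0.6
pos [535.6 275.2 192.6] rot [179.7   0.7  90.6] F [ 0.1  0.3 -0.5] w 0.6 t 11.6
tool shift cm [-2.83  0.67  2.26] turn 0.6
```

```bash
python3 -m jog '[[[-1.4,0.3,1],0,0],[[-1.2,0.3,1],0,0],[[0,0,1],0,0],[[0,0,0],0,0]]'; python3 go.py 542.6 247 146 90
```

```text
time_s: 12.1
ee_pos: [541.9, 243.6, 160.7]
ee_rot: [179.8, 0.7, 90.4]
force: [0.6, 0.0, -0.5]
gripper_width: 0.2
pos [541.9 243.6 160.7] rot [179.8   0.7  90.4] F [ 0.6  0.  -0.5] w 0.2 t 12.1
tool shift cm [0.34 0.07 1.47] turn 0.4
```

```bash
python3 -m jog '[[[0.3,0.1,0.8],0,0],[[0,0,0.6],0,0],[[0,0,0.4],0,0],[[0,0,0],0,0]]'; python3 go.py 542.6 247 135 90
```

```text
time_s: 12.6
ee_pos: [543.4, 247.1, 141.7]
ee_rot: [179.8, 0.7, 90.4]
force: [-0.2, 0.6, -0.1]
gripper_width: 0.2
pos [543.4 247.1 141.7] rot [179.8   0.7  90.4] F [-0.2  0.6 -0.1] w 0.2 t 12.6
tool shift cm [-0.01 -0.08  0.67] turn 0.4
```

```bash
python3 -m jog '[[[0,0,0.3],0,0],[[0,0,0.3],0,0],[[0,0,0.2],0,0],[[0,0,0],0,0]]'; python3 go.py 542.6 247 135 90
```

```text
time_s: 13.1
ee_pos: [543.6, 247.3, 135.7]
ee_rot: [179.6, 0.7, 90.4]
force: [-1.8, -0.7, 4.0]
gripper_width: 0.6
pos [543.6 247.3 135.7] rot [179.6   0.7  90.4] F [-1.8 -0.7  4. ] w 0.6 t 13.1
tool shift cm [-0.03 -0.1   0.07] turn 0.4
```

```bash
python3 -m jog '[[[0,-0.1,0.25],0,0],[[0,0,0.15],0,0],[[0,0,0],0,0]]'; python3 go.py 542.6 247 135 90; python3 -m jog '[[[0,0,-2],0,0],[[0,0,-3],0,0],[[0,0,-4],0,0.3],[[0,0,-4],0,0.7],[[4,0,0],0,1],[[4,0,0],0,1],[[0,0,0],0,1]]'; python3 - <<'E'
from m import *
f=grab('top');g=grab('scene')
a=f['color'][190:290,190:350,::-1];b=g['color'][200:300,250:410,::-1]
cv2.imwrite('pics/rel.png',np.hstack([cv2.resize(i,(400,250),interpolation=2) for i in(a,b)]))
E
```

```text
time_s: 13.48
ee_pos: [543.6, 247.2, 136.0]
ee_rot: [179.4, 0.6, 90.4]
force: [-1.5, -0.5, 4.2]
gripper_width: 0.7
pos [543.6 247.2 136. ] rot [179.4   0.6  90.4] F [-1.5 -0.5  4.2] w 0.7 t 13.47
tool shift cm [-0.02 -0.1   0.1 ] turn 0.4
time_s: 14.35
ee_pos: [542.7, 330.5, 266.6]
ee_rot: [179.3, 0.5, 90.3]
force: [0.3, -0.1, 0.1]
gripper_width: 47.6
```

View pics/rel.png

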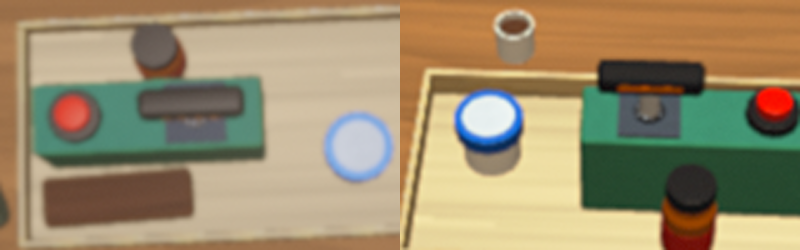

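The handle has come free: the grip now stands clear of the housing with its tube showing, at top crop (190,102) and scene crop (651,77). The lid is still seated. I'll locate the grip.

```bash
python3 - <<'E'
from m import *
f=grab('top');g=grab('scene')
print('top',[onz(f,u,v,150).round(1)[:2] for u,v in((244.8,231),(287.2,231),(266,225),(266,237))])
print('scene',[onz(g,u,v,148).round(1)[:2] for u,v in((329.6,231),(371.2,231))])
E
python3 go.py 543 146 230 90.6
```

```text
top [array([544.3, 189.3]), array([542.2, 106.5]), array([555.2, 147.8]), array([531.4, 148.1])]
scene [array([549.2, 111.9]), array([544.7, 192. ])]
pos [542.7 327.2 267. ] rot [179.4   0.6  90.1] F [ 0.5 -0.3 -0.8] w 63.6 t 14.55
tool shift cm [-18.12   0.     3.7 ] turn -0.5
```

```bash
python3 -m jog '[[[-4,0,0.5],-1,1],[[-4,0,0.5],0,1],[[-4,0,0.5],0,1],[[-3,0,0.5],0,1],[[-2,0,0],0,1],[[0,0,0],0,1]]'; python3 go.py 543.5 149 190 91
```

```text
time_s: 15.3
ee_pos: [544.5, 145.9, 247.9]
ee_rot: [179.4, 0.7, 90.7]
force: [0.1, 0.2, -0.3]
gripper_width: 91.0
pos [544.5 145.9 247.9] rot [179.4   0.7  90.7] F [ 0.1  0.2 -0.3] w 91.0 t 15.3
tool shift cm [ 0.31 -0.1   5.79] turn -0.3
```

```bash
python3 -m jog '[[[0.3,-0.1,2],0,1],[[0,0,2.5],0,1],[[0,0,2.5],0,1],[[0,0,1.5],0,1],[[0,0,0],0,1]]'; python3 go.py 543.5 149 146 91
```

```text
time_s: 15.92
ee_pos: [545.2, 149.5, 161.8]
ee_rot: [179.2, 0.5, 90.6]
force: [-0.1, -0.2, 0.5]
gripper_width: 91.2
pos [545.2 149.5 161.8] rot [179.2   0.5  90.6] F [-0.1 -0.2  0.5] w 91.2 t 15.93
tool shift cm [-0.05 -0.17  1.58] turn -0.4
```

```bash
python3 -m jog '[[[0,-0.15,0.8],0,1],[[0,0,0.7],0,0.7],[[0,0,0],0,0.4],[[0,0,0],0,0.1],[[0,0,0],0,0.1],[[0,0,0],0,0.1],[[0,0,0],0,0.1],[[0,0,0],0,0.1]]' 30; python3 go.py 543.5 149 251 91
```

```text
time_s: 16.92
ee_pos: [542.9, 150.0, 148.0]
ee_rot: [179.3, 0.5, 90.6]
force: [-9.5, 1.3, 1.2]
gripper_width: 24.6
pos [542.9 150.  148. ] rot [179.3   0.5  90.6] F [-9.5  1.3  1.2] w 24.6 t 16.93
tool shift cm [ -0.1    0.06 -10.3 ] turn -0.4
```

The bar is held at a 24.6 mm opening. I'll pull straight up.

```bash
python3 -m jog '[[[0,0,-1],0,0.1],[[0,0,-1.2],0,0.1],[[0,0,-1.2],0,0.1],[[0,0,-1.2],0,0.1],[[0,0,-1.2],0,0.1],[[0,0,0],0,0.1]]'; python3 go.py 542.9 150 253 90.6
```

```text
time_s: 17.68
ee_pos: [542.6, 150.0, 209.5]
ee_rot: [179.2, 0.5, 90.6]
force: [0.5, -0.3, -2.3]
gripper_width: 23.5
pos [542.6 150.  209.5] rot [179.2   0.5  90.6] F [ 0.5 -0.3 -2.3] w 23.5 t 17.68
tool shift cm [-0.    0.03 -4.35] turn 0.0
```

```bash
python3 -m jog '[[[0,0,-1],0,0.1],[[0,0,-1],0,0.1],[[0,0,-1],0,0.1],[[0,0,-0.7],0,0.1],[[0,0,-0.4],0,0.1],[[0,0,0],0,0.1]]'; python3 go.py 542.9 150 253 90.6
```

```text
time_s: 18.42
ee_pos: [542.6, 150.1, 252.1]
ee_rot: [179.2, 0.6, 90.6]
force: [1.5, -1.3, -3.9]
gripper_width: 23.7
pos [542.6 150.1 252.1] rot [179.2   0.6  90.6] F [ 1.5 -1.3 -3.9] w 23.7 t 18.43
tool shift cm [-0.01  0.03 -0.09] turn 0.0
```

```bash
python3 -m jog '[[[0,0,-0.3],0,0.1],[[0,0,-0.3],0,0.1],[[0,0,-0.3],0,0.1]]' 40; python3 go.py 542.9 150 253 90.6
```

```text
time_s: 18.8
ee_pos: [542.5, 150.1, 254.2]
ee_rot: [179.5, 0.7, 90.6]
force: [6.0, 0.6, -19.4]
gripper_width: 23.6
pos [542.5 150.1 254.2] rot [179.5   0.7  90.6] F [  6.    0.6 -19.4] w 23.6 t 18.8
tool shift cm [-0.01  0.04  0.12] turn 0.0
```

The pull is rigid at z=254 with 19 N, so this is the second stop. I'll ease to a light pull and take a final look.

```bash
python3 -m jog '[[[0,0,-0.1],0,0.1],[[0,0,-0.1],0,0.1],[[0,0,-0.1],0,0.1],[[0,0,-0.1],0,0.1]]'; python3 go.py 542.9 150 253 90.6; python3 - <<'E'
from m import *
g=grab('scene');b=g['color'][130:310,210:450,::-1]
h=hsv(g);S,V=h[:,:,1].astype(int),h[:,:,2].astype(int)
print('disc',cen(g,blob(((S<70)&(V>150)).astype(np.uint8)*255,270,230,305,262),59))
cv2.imwrite('pics/end.png',cv2.resize(b,(800,600),interpolation=2))
E
```

```text
time_s: 19.3
ee_pos: [542.6, 150.1, 254.2]
ee_rot: [179.7, 0.7, 90.7]
force: [5.9, -0.2, -16.7]
gripper_width: 23.7
pos [542.6 150.1 254.2] rot [179.7   0.7  90.7] F [  5.9  -0.2 -16.7] w 23.7 t 19.3
tool shift cm [-0.01  0.03  0.12] turn 0.1
disc [517.2  15.8  42.1]
```

View pics/end.png

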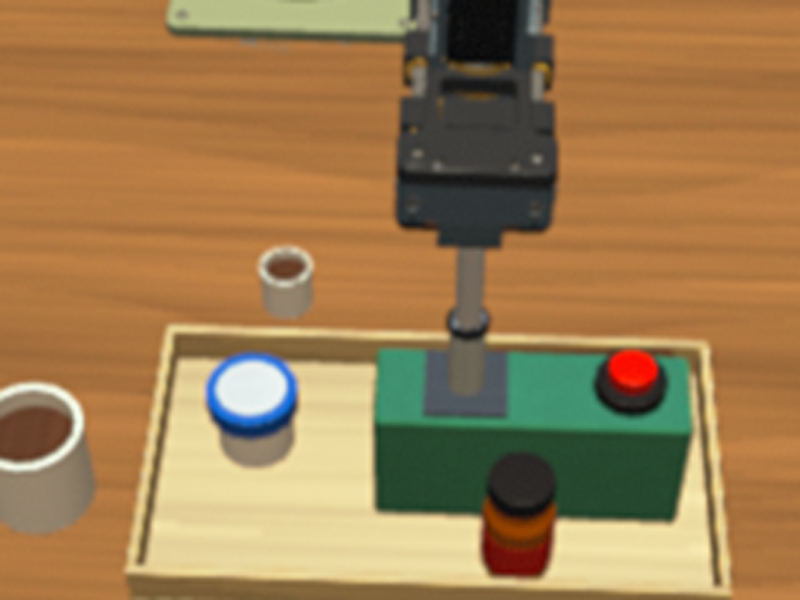

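Both tubes are out: the thick tube with its collar at (467,322) and the thin tube above it, up to the fingers at (470,240). The lid at (252,395) is level on the jar and the button at (632,375) is out. I'm handing it in.

```bash
python3 -c "
from workcell import job_done
print(job_done())"
```

```text
the job is handed in; nothing more can be done
None
```

I set the lid on the jar in the caddy and let go of it. I then pressed the red button, gripped the handle by its black bar and pulled it past the first stop to the second. I handed in at about 19 s of the 64 s allowed, still holding it there.

**Last checks:**
- **Handle:** the fingers hold the bar at a 23.7 mm opening with the grip set to 40 N. The arm is rigid at a tool height of 254 mm with about 17 N of pull, and both tubes show as drawn out in the final picture.
- **Lid:** in the last picture it looks level on the jar. Its disc measures at (517, 16) mm, unchanged since release and within about 1 mm of where I let it go.
- **Button and caddy:** the button is out, the jar is upright, and the bottle has not visibly moved. The brush, tin, sponge and sneaker were outside the final crop or hidden, so I did not re-measure them.

**Disagreement:** before placing, the two cameras differed by about 3 mm on the jar's position. I settled the sideways offset by comparing lid and jar in the scene view, and the lid then went down without any notable contact force.

The hand-in gave no verdict, and I could not read the tube travel directly.

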